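# Push a used coffee capsule through the bin's sprung flap

## Task

Somebody left a used coffee capsule on the lid of the counter-top bin. Hold the bin's sprung flap down with one finger and, while it is open, push the capsule over the edge into the bin with the other finger, then take the hand away so that the flap shuts. Only slide the capsule along the lid: do not pinch it, lift it or shove it onto the shut flap, and leave the mug, the canister and the fresh capsule on the counter alone.

Things in the scene. Friction and masses are not known exactly. Their poses are not given: they have to be found in the camera images.
- bin: Counter-top bin, fixed. Steel body, hollow, floor at z 10 mm; flat black lid 250 (x) by 190 mm (y), its surface at z = 160 mm. Origin: centre of underside, on the counter; z up; x from the flap's hinge towards the ledge, pointing away from the robot within 0.5 rad. The flap fills the lid's one opening, x -90 to 35, y -55 to 55 mm. A lip 5 mm wide, 3 mm high runs round the lid's outer edge.
- flap (a joint): Steel flap in the lid, 123 mm from hinge to free edge, 107 mm wide, 4 mm thick, flush with the lid when shut. Hinged on the side nearest the robot; pressed from above, the free edge at the ledge swings down into the bin. Value: opening in rad, 0 shut, stop at 1.25. A spring always shuts it: 0.07 N m when shut, 0.23 at 1 rad (1 to 3 N at 80 mm from the hinge). The capsule's weight does not open it.
- ledge_edge (a point): Middle of the ledge's inner edge, on the lid surface, bin frame (35, 0, 160) mm. The ledge is the level part of the lid from here to x = 121 mm, full width, 6 mm thick and hollow below. A capsule pushed over this edge towards -x falls into the bin when the flap is down.
- hinge_line (a point): Middle of the flap's hinge line, on the lid surface, bin frame (-90, 0, 160) mm. Flat lid border behind it, to x = -125 mm.
- flap_tip (a point): Middle of the flap's free edge, on its top face; moves with the flap.
- capsule: The used coffee capsule: aluminium, flat rim 37 mm across at the bottom, body tapering from 30 to 25 mm across at 22 mm height, domed top at 27 mm; 14 to 28 g. Stands rim down on the ledge, its centre at bin x 62 to 74 mm and within 28 mm of the bin's centre line. Origin: centre of the rim's underside; z up through the dome.
- fresh_capsule: Bystander: an unused capsule of the same shape and size, standing on the counter just beyond the bin's ledge end. Origin: centre of its underside.
- mug: Bystander: white mug, 80 mm across, 95 mm high, handle on one side, standing on the counter on the bin's +y side. Origin: centre of its underside.
- canister: Bystander: white ceramic storage jar with a wooden lid, 90 mm across, 130 mm high, standing on the counter on the bin's -y side. Origin: centre of its underside.
Not all that is in view belongs to the job. Leave any black or red look-alike of the capsule alone.

How it is judged:
By the outcome, as a careful person would: the job done as asked, in the order asked, and still so for the second after the job is handed in, with the robot touching nothing.
It also fails if it takes over 32 s, if anything falls off the work surface, if the arm or the gripper's body presses on something with over 40 N, if the wrist force passes 120 N, or if a joint passes its speed limit or range.

## Robot

A 6-joint arm with a two-finger parallel gripper is mounted at the origin on the work surface. World frame = base frame: x ahead of the robot, y to its left, z up, the work surface at z = 0. Lengths are in m, angles in rad, forces in N, time in s.
With the tool pointing down it reaches from about 0.225 to 0.875 m from the base axis. Payload 3.4 kg.
Tool frame: the origin (TCP) lies between the finger pads; the fingertips stand 19 mm ahead of it and the grasp point (between the pads) is the TCP; z points along the fingers, y is the line along which they close (so a half turn about z gives the same grasp; the last joint's range is limited). The gripper opens to 85 mm and grips with 20 to 120 N. Pads are 22 mm wide; open, the fingers measure 114 mm over their backs; the gripper's body (76 mm by 85 mm) begins 54 mm behind the grasp point. The pads swing forward as they close: fully open they stand 13 mm farther back than shut.
Start: joints at [1.042, 0.276, 1.505, -0, 1.361, -0.121], TCP at [0.228, 0.528, 0.25] pointing down, gripper open.
Joint ranges: [-2.89, 2.89], [-0.75, 2.08], [0.22, 2.7], [-1.18, 4.32], [0.11, 2.71], [-2.7, 2.7]. Speed limits (rad/s): [2.57, 2.57, 3.14, 3.14, 3.14, 3.14].

## Interface

Orientations are given as a unit quaternion [w, x, y, z].
In Python, from rig import get_state, imaging, ticket gives the robot as it stands. The module is installed in compiled form; this text tells all that it offers.
- The arm moves only by the shell command python3 -m inch 'ROWS' [FORCE]. ROWS is JSON, a list of rows, each an object with "claw": the opening, from -1 (shut) to 1 (fully open); "travel": the shift along the world's x, y, z in units of 200 mm (1.0 is 200 mm), a list of three; "turn": the turn about the world's z in units of 180 degrees (1.0 is 180 degrees). A call has 1 to 5 rows; each row is the pose to reach, as a shift and turn from the pose commanded when the call began, turning the shorter way round; what a row does not reach only later rows make up. A row lasts 1/10 s, in which the tool goes at most 50 mm and 8.59 degrees, less where a joint would pass 70% of its speed; a pose out of reach is approached as far as the arm can. A call with a number of a shift or a turn outside -1 to 1 is refused whole. A call with a gripper value outside its range is refused whole. The fingers move at their own pace and stop on an object; FORCE is the grip in N (left out, the last holds). Time passes only in rows, so rows that repeat a pose let the fingers close. It gives the time, the measured TCP pose, the force, the opening and the grip force at its end, in the units of the state.
- get_state(): the state, without advancing time (a new reading comes with each control period).
- imaging.get_image(name): name is "side" or "top"; returns the picture (420x560x3 uint8, red, green, blue); there is no depth.
- imaging.camera_params(name): a dict with "camera_matrix" (3x3 intrinsics, pixels), "cam_to_world" (4x4, takes a point from camera to world coordinates). Camera axes: x right, y down, z forward; pixel columns grow to the right and rows downward; lengths in m; the calibration is good to about 2 mm. A picture is of the moment at which its call begins. camera_params takes no time and is no camera call.
- ticket.sign_off(): hands the job in; it is judged then, once.
The state is a dict: "clock": time; "qpos": joint angles; "qd": joint speeds; "effort": joint torques, N m; "position": TCP position; "ee_rot": TCP orientation; "contact_force": force on the tool from outside, world axes, zero at the start; "moment": the same for the moment, N m; "width": finger opening in m; "gripper_force": force on a finger pad.
Only numpy, scipy, OpenCV 4.12 (cv2) and the standard library are available. Lean on these libraries where they do the work, as an engineer would, in place of code of your own. Each camera call takes 0.05 s, during which the arm holds its last target. There are 200 camera calls.

## Working session

There is one attempt and no reset: what is moved stays moved. The work goes in short steps, Python scripts to look and compute and a shell command to move; the robot and the scene stay as the last step left them, time stands still between calls to the robot, and variables do not carry over. Pictures are saved under pics/ and viewed, at most 10 in all, crops included, and the job is handed in when it is done.

```bash
mkdir -p pics; python3 - <<'E'
from rig import get_state, imaging
import cv2,numpy as np
for n in("side","top"):
    im=imaging.get_image(n); cv2.imwrite(f"pics/{n}0.png",im[:,:,::-1]); np.save(f"pics/{n}0.npy",im)
    p=imaging.camera_params(n); print(n,np.round(p["camera_matrix"],1).tolist(),np.round(p["cam_to_world"],3).tolist())
s=get_state();print({k:np.round(v,3).tolist() for k,v in s.items()})
E
```

```text
side [[459.2, 0.0, 281.1], [0.0, 459.2, 209.7], [0.0, 0.0, 1.0]] [[0.994, -0.085, 0.066, 0.574], [-0.107, -0.764, 0.637, -0.478], [-0.003, -0.64, -0.768, 0.788], [0.0, 0.0, 0.0, 1.0]]
top [[529.7, 0.0, 276.8], [0.0, 529.7, 208.7], [0.0, 0.0, 1.0]] [[0.02, -0.988, 0.153, 0.447], [-0.999, -0.016, 0.029, 0.053], [-0.027, -0.153, -0.988, 1.306], [0.0, 0.0, 0.0, 1.0]]
{'clock': 0.1, 'qpos': [1.042, 0.277, 1.506, -0.0, 1.361, -0.121], 'qd': [0.001, -0.001, -0.005, 0.001, 0.001, -0.001], 'effort': [0.002, -41.77, -24.641, -0.0, 0.006, 0.0], 'position': [0.228, 0.527, 0.25], 'ee_rot': [-0.0, 0.202, 0.979, -0.001], 'contact_force': [0.517, 0.347, -0.61], 'moment': [0.032, 0.017, 0.014], 'gripper_force': 0.0, 'width': 0.085}
```

View pics/top0.png

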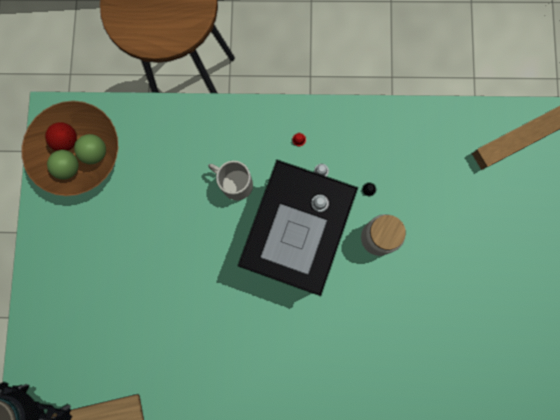

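View pics/side0.png

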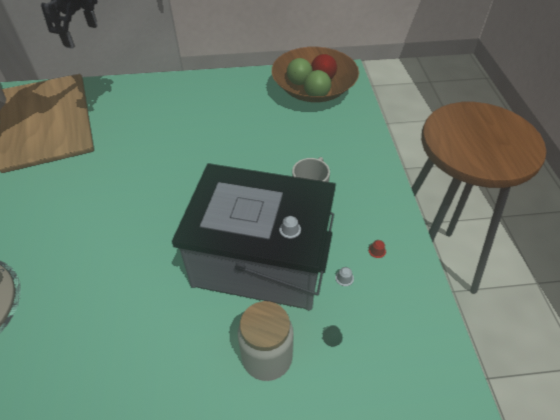

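Top view: bin lid at (298,228) with the grey flap at (294,238), hinge side at the bottom.

Capsule candidates in the top view:
- (320,203): silver, standing on the ledge. This is the used capsule.
- (321,170): silver, on the counter beyond the ledge. This is the fresh one.
- (299,139): red look-alike.
- (369,189): black look-alike.

In the side view, the used capsule is at (290,226) and the fresh one at (345,275). Mug and canister are at (234,178) and (385,235) in the top view. I'll measure these and check the choice in a crop.

```bash
cat > h.py <<'E'
import numpy as np,cv2
from rig import imaging
P={n:imaging.camera_params(n) for n in("side","top")}
def ray(n,uv):
    K=np.array(P[n]["camera_matrix"]);T=np.array(P[n]["cam_to_world"])
    d=T[:3,:3]@np.linalg.solve(K,[uv[0],uv[1],1.]);return T[:3,3],d
def onz(n,uv,z):
    o,d=ray(n,uv);return o+d*(z-o[2])/d[2]
def proj(n,p):
    K=np.array(P[n]["camera_matrix"]);T=np.linalg.inv(np.array(P[n]["cam_to_world"]))
    q=K@(T[:3,:3]@p+T[:3,3]);return q[:2]/q[2]
def blob(im,box,f):
    x0,y0,x1,y1=box;m=np.zeros(im.shape[:2],np.uint8);m[y0:y1,x0:x1]=f(im[y0:y1,x0:x1].astype(int))*255
    c=max(cv2.findContours(m,cv2.RETR_EXTERNAL,cv2.CHAIN_APPROX_NONE)[0],key=cv2.contourArea);return c
E
python3 - <<'E'
from h import *
np.set_printoptions(precision=4,suppress=True)
T=np.load("pics/top0.npy");S=np.load("pics/side0.npy")
fl=lambda a:(a.mean(2)>70)&(np.ptp(a,axis=2)<40)
dark=lambda a:(a.max(2)<60)
# lid: top
c=blob(T,(225,150,365,305),lambda a:a[:,:,1]-a[:,:,0]<25)
r=cv2.minAreaRect(c);pts=cv2.boxPoints(r);print("lid px",pts.tolist())
w=np.array([onz("top",p,.162) for p in pts]);print(w,w.mean(0),[np.linalg.norm(w[i]-w[i-1]) for i in range(4)])
c=blob(T,(255,198,330,280),lambda a:fl(a));m=c[c[:,0,1]>206]
r=cv2.minAreaRect(c);print("flap px",cv2.boundingRect(c))
# flap without capsule
pts=cv2.boxPoints(r);w=np.array([onz("top",p,.16) for p in pts]);print("flap",w,w.mean(0),[np.linalg.norm(w[i]-w[i-1]) for i in range(4)])
c=blob(S,(195,182,285,240),fl);r=cv2.minAreaRect(c);e=cv2.approxPolyDP(cv2.convexHull(c),5,True)[:,0]
print("side flap",[(p.tolist(),onz("side",p,.16)) for p in e])
br=lambda a:(a.min(2)>95)
for n,im,b in(("top",T,(308,192,332,212)),("side",S,(276,212,304,238)),):
    c=blob(im,b,br);print(n,"capsule",cv2.boundingRect(c),cv2.minEnclosingCircle(c),onz(n,cv2.minEnclosingCircle(c)[0],.165))
a=cv2.resize(T[150:300,225:405],(720,600),interpolation=cv2.INTER_CUBIC);b=cv2.resize(S[150:300,170:370],(800,600),interpolation=cv2.INTER_CUBIC)
cv2.imwrite("pics/crop1.png",cv2.resize(np.hstack([a,b]),(800,316))[:,:,::-1])
E
```

```text
lid px [[236.16534423828125, 265.5902099609375], [279.40692138671875, 147.97312927246094], [363.01751708984375, 178.71234130859375], [319.77593994140625, 296.32940673828125]]
[[ 0.4984  0.1725  0.162 ]
 [ 0.7607  0.0845  0.162 ]
 [ 0.6936 -0.1005  0.162 ]
 [ 0.4368 -0.0078  0.162 ]] [0.5974 0.0372 0.162 ] [np.float64(0.19058601532440694), np.float64(0.27670549596579297), np.float64(0.19682033827777456), np.float64(0.27305352325979776)]
flap px (261, 204, 66, 70)
flap [[ 0.518   0.1214  0.16  ]
 [ 0.6373  0.0816  0.16  ]
 [ 0.6012 -0.0228  0.16  ]
 [ 0.4832  0.0183  0.16  ]] [0.5599 0.0496 0.16  ] [np.float64(0.10884934213545179), np.float64(0.12583734117325174), np.float64(0.11046740581968471), np.float64(0.12491145587135484)]
side flap [([218, 182], array([0.5176, 0.1221, 0.16  ])), ([282, 192], array([0.6341, 0.0838, 0.16  ])), ([268, 238], array([ 0.5992, -0.0176,  0.16  ])), ([200, 226], array([0.4846, 0.0209, 0.16  ]))]
top capsule (312, 195, 17, 17) ((319.8043518066406, 202.52174377441406), 8.562249183654785) [ 0.6386 -0.0061  0.165 ]
side capsule (279, 216, 22, 22) ((289.69122314453125, 226.891845703125), 11.133955955505371) [ 0.638  -0.0019  0.165 ]
```

View pics/crop1.png

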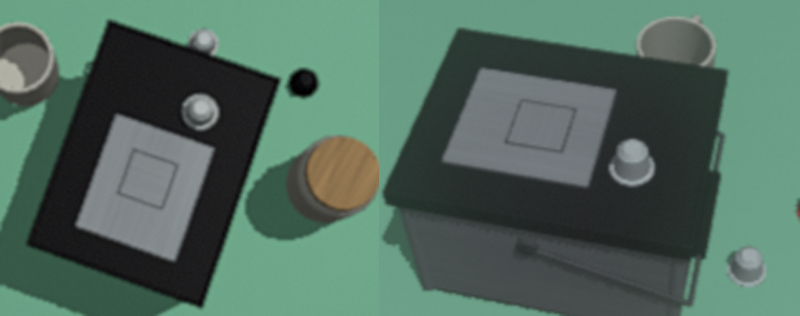

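Bin origin is about (0.586, 0.041) with yaw -0.327. Both views agree on the flap to 3 mm or better (corners up to 5 mm), and its size checks out at 110 × 125 mm. The used capsule is at about (0.638, -0.005), which is bin (64, -26) mm, so the silver one on the ledge is the right choice. I'll head for the bin, high up, with the finger line turned onto bin x.

```bash
python3 -m inch '[{"claw":1,"travel":[0.7,-0.75,0.5],"turn":-0.237},{"claw":1,"travel":[0.7,-0.75,0.5],"turn":-0.237},{"claw":1,"travel":[0.7,-0.75,0.5],"turn":-0.237},{"claw":1,"travel":[0.7,-0.75,0.5],"turn":-0.237},{"claw":1,"travel":[0.7,-0.75,0.5],"turn":-0.237}]'
python3 -m inch '[{"claw":1,"travel":[0.7,-0.95,0.2],"turn":-0.237},{"claw":1,"travel":[0.7,-0.95,0.2],"turn":-0.237},{"claw":1,"travel":[0.7,-0.95,0.2],"turn":-0.237},{"claw":1,"travel":[0.7,-0.95,0.2],"turn":-0.237},{"claw":1,"travel":[0.7,-0.95,0.2],"turn":-0.237}]'
python3 -c "
from rig import get_state;print(get_state())"
```

```text
clock: 0.6
position: [0.3702, 0.3757, 0.3519]
ee_rot: [0.001, 0.548, 0.836, 0.001]
contact_force: [0.2, 1.0, -0.2]
width: 0.0853
gripper_force: 0.0
clock: 1.1
position: [0.5093, 0.1854, 0.3904]
ee_rot: [0.0, 0.815, 0.58, -0.0]
contact_force: [0.4, 0.3, 0.3]
width: 0.0854
gripper_force: 0.0
{'clock': 1.1, 'qpos': array([ 2.21175361e-01,  1.79835626e-01,  1.29662243e+00, -6.75838050e-04,
        1.66516305e+00,  5.54780748e-01]), 'qd': array([-0.6606736 ,  0.15096681, -0.33539793,  0.0223438 ,  0.1929878 ,
        0.76776399]), 'effort': array([ 2.42791750e+00, -3.92333007e+01, -2.52713102e+01, -2.47354489e-01,
        9.09635128e-03, -6.93096444e-01]), 'position': array([0.50927232, 0.18540637, 0.39038049]), 'ee_rot': array([ 3.04689916e-04,  8.14712150e-01,  5.79865501e-01, -1.43325501e-04]), 'contact_force': array([0.39284814, 0.25917909, 0.32835112]), 'moment': array([ 0.01546965,  0.04485567, -0.01305513]), 'gripper_force': 0.0, 'width': 0.08538126817992943}
```

Next I'll test what the arm does at its reach limit, and whether the tool tilts there.

```bash
python3 -m inch '[{"claw":1,"travel":[1,-0.5,0.5],"turn":0},{"claw":1,"travel":[1,-0.5,0.5],"turn":0},{"claw":1,"travel":[1,-0.5,0.5],"turn":0},{"claw":1,"travel":[1,-0.5,0.5],"turn":0},{"claw":1,"travel":[1,-0.5,0.5],"turn":0}]'
python3 -m inch '[{"claw":1,"travel":[1,0,0],"turn":0},{"claw":1,"travel":[1,0,0],"turn":0},{"claw":1,"travel":[1,0,0],"turn":0},{"claw":1,"travel":[1,0,0],"turn":0}]'
python3 -c "
from rig import get_state;print(get_state()['qpos'])"
```

```text
clock: 1.6
position: [0.7094, 0.0865, 0.4907]
ee_rot: [0.0, 0.813, 0.583, 0.0]
contact_force: [1.7, 0.1, 0.7]
width: 0.0854
gripper_force: 0.0
clock: 2.0
position: [0.8198, 0.0817, 0.4389]
ee_rot: [0.007, 0.813, 0.583, 0.012]
contact_force: [0.9, -0.3, -0.1]
width: 0.0858
gripper_force: 0.0
[0.01373483 0.74977475 0.22447383 0.00340296 2.13998923 0.3423056 ]
```

```bash
python3 -m inch '[{"claw":1,"travel":[1,0,1],"turn":0},{"claw":1,"travel":[1,0,1],"turn":0},{"claw":1,"travel":[1,0,1],"turn":0}]'
python3 -c "
from rig import get_state;print(get_state()['qpos'])"
python3 -m inch '[{"claw":1,"travel":[0,0,0],"turn":0}]'
python3 -c "
from rig import get_state;print(get_state()['qpos'])"
```

```text
clock: 2.3
position: [0.8176, 0.0739, 0.4651]
ee_rot: [0.02, 0.812, 0.583, 0.033]
contact_force: [-1.1, -0.5, 0.5]
width: 0.0855
gripper_force: 0.0
[0.00271048 0.72006304 0.22040305 0.00782229 2.12359677 0.33300628]
clock: 2.4
position: [0.8177, 0.0738, 0.465]
ee_rot: [0.02, 0.812, 0.582, 0.034]
contact_force: [0.3, -0.9, -0.9]
width: 0.0854
gripper_force: 0.0
[0.00254976 0.72017317 0.22042623 0.00771679 2.12325156 0.33316346]
```

The tool did tilt outward at the limit, by 0.08 rad. I'll check whether it stays tilted when I come back in.

```bash
python3 -m inch '[{"claw":1,"travel":[-0.25,0,0],"turn":0},{"claw":1,"travel":[-0.25,0,0],"turn":0}]'
python3 -c "
from rig import get_state;q=get_state()['qpos'];print(q, 3.14159-q[1]-q[2]-q[4])"
```

```text
clock: 2.6
position: [0.7667, 0.0743, 0.459]
ee_rot: [0.017, 0.812, 0.583, 0.029]
contact_force: [1.0, -0.3, 0.5]
width: 0.0852
gripper_force: 0.0
[0.00324464 0.57300964 0.52552657 0.00747277 1.97614749 0.33215704] 0.0669063028690835
```

The tilt mostly stays, so I can build it up in steps. I'll turn the finger line to radial first, so the tilt falls along the finger line.

```bash
R='import numpy as np
from rig import get_state
s=get_state();q=s["qpos"]
from scipy.spatial.transform import Rotation as R
w=s["ee_rot"];M=R.from_quat([w[1],w[2],w[3],w[0]]).as_matrix()
print("clk",s["clock"],"q",np.round(q,3),"p",np.round(s["position"],4),"\ny",np.round(M[:,1],3),"z",np.round(M[:,2],3),"F",np.round(s["contact_force"],1),"w",round(s["width"],4))'
echo "$R" > st.py
python3 -m inch '[{"claw":1,"travel":[1,0,0.2],"turn":0.1},{"claw":1,"travel":[1,0,0.2],"turn":0.1},{"claw":1,"travel":[1,0,0.2],"turn":0.1},{"claw":1,"travel":[1,0,0.2],"turn":0.1},{"claw":1,"travel":[1,0,0.2],"turn":0.1}]'; python3 st.py
python3 -m inch '[{"claw":1,"travel":[1,0,1],"turn":0},{"claw":1,"travel":[1,0,1],"turn":0},{"claw":1,"travel":[1,0,1],"turn":0}]'; python3 st.py
```

```text
clock: 3.1
position: [0.8581, 0.0682, 0.4309]
ee_rot: [0.027, 0.711, 0.701, 0.05]
contact_force: [-0.8, 0.1, -0.3]
width: 0.0856
gripper_force: 0.0
clk 3.1 q [-0.015  0.764  0.22   0.038  2.049  0.018] p [0.8581 0.0682 0.4309] 
y [ 0.994 -0.015  0.108] z [ 0.108  0.032 -0.994] F [-0.8  0.1 -0.3] w 0.0856
clock: 3.4
position: [0.8579, 0.0624, 0.4523]
ee_rot: [0.041, 0.71, 0.7, 0.066]
contact_force: [-0.5, 0.2, -0.7]
width: 0.0853
gripper_force: 0.0
clk 3.4 q [-0.024  0.74   0.22   0.044  2.03   0.011] p [0.8579 0.0624 0.4523] 
y [ 0.988 -0.016  0.15 ] z [ 0.151  0.035 -0.988] F [-0.5  0.2 -0.7] w 0.0853
```

```bash
for i in 1 2; do :; done
python3 -m inch '[{"claw":1,"travel":[1,0,1],"turn":0},{"claw":1,"travel":[1,0,1],"turn":0},{"claw":1,"travel":[1,0,1],"turn":0},{"claw":1,"travel":[1,0,1],"turn":0},{"claw":1,"travel":[1,0,1],"turn":0}]' >/dev/null; python3 st.py
python3 -m inch '[{"claw":1,"travel":[1,0,0.5],"turn":0},{"claw":1,"travel":[1,0,0.5],"turn":0},{"claw":1,"travel":[1,0,0.5],"turn":0},{"claw":1,"travel":[1,0,0.5],"turn":0}]' >/dev/null; python3 st.py
```

```text
clk 3.9 q [-0.035  0.721  0.221  0.05   2.011  0.004] p [0.8589 0.0553 0.4697] 
y [ 0.982 -0.017  0.188] z [ 0.189  0.038 -0.981] F [ 0.3 -0.1 -1.2] w 0.0852
clk 4.3 q [-4.100e-02  7.470e-01  2.220e-01  5.400e-02  1.943e+00 -1.000e-03] p [0.8902 0.0506 0.4513] 
y [ 0.974 -0.019  0.228] z [ 0.228  0.041 -0.973] F [-0.1 -0.  -0.3] w 0.0856
```

```bash
python3 -m inch '[{"claw":1,"travel":[1,0,0.7],"turn":0},{"claw":1,"travel":[1,0,0.7],"turn":0}]' >/dev/null; python3 st.py
python3 -m inch '[{"claw":1,"travel":[1,0,1],"turn":0},{"claw":1,"travel":[1,0,1],"turn":0}]' >/dev/null; python3 st.py
python3 -m inch '[{"claw":1,"travel":[1,0,0.3],"turn":0},{"claw":1,"travel":[1,0,0.3],"turn":0}]' >/dev/null; python3 st.py
```

```text
clk 4.5 q [-0.045  0.746  0.221  0.059  1.901 -0.004] p [0.9045 0.0481 0.4562] 
y [ 0.963 -0.021  0.27 ] z [ 0.271  0.043 -0.962] F [ 0.  -0.5 -0. ] w 0.0854
clk 4.7 q [-0.049  0.731  0.22   0.064  1.873 -0.005] p [0.909  0.0458 0.4733] 
y [ 0.95  -0.022  0.313] z [ 0.314  0.045 -0.948] F [-0.7  0.4  1. ] w 0.0855
clk 4.9 q [-0.051  0.758  0.221  0.067  1.804 -0.008] p [0.9404 0.0439 0.4564] 
y [ 0.935 -0.024  0.353] z [ 0.353  0.047 -0.934] F [-0.8 -0.2 -0. ] w 0.0853
```

```bash
python3 -m inch '[{"claw":1,"travel":[1,0,0.7],"turn":0},{"claw":1,"travel":[1,0,0.7],"turn":0}]' >/dev/null; python3 st.py
python3 -m inch '[{"claw":1,"travel":[1,0,0.7],"turn":0},{"claw":1,"travel":[1,0,0.7],"turn":0}]' >/dev/null; python3 st.py
python3 -m inch '[{"claw":1,"travel":[-0.8,-0.2,-0.4],"turn":-0.096},{"claw":1,"travel":[-0.8,-0.2,-0.4],"turn":-0.096},{"claw":1,"travel":[-0.8,-0.2,-0.4],"turn":-0.096},{"claw":1,"travel":[-0.8,-0.2,-0.4],"turn":-0.096},{"claw":1,"travel":[-0.8,-0.2,-0.4],"turn":-0.096}]' >/dev/null; python3 st.py
```

```text
clk 5.1 q [-0.054  0.761  0.221  0.071  1.76  -0.01 ] p [0.9554 0.0419 0.4585] 
y [ 0.921 -0.027  0.389] z [ 0.39   0.049 -0.92 ] F [ 0.7  0.2 -0.1] w 0.0854
clk 5.3 q [-0.057  0.761  0.22   0.076  1.716 -0.012] p [0.9697 0.0402 0.4656] 
y [ 0.902 -0.029  0.431] z [ 0.432  0.05  -0.9  ] F [-0.3  0.   0.3] w 0.0851
clk 5.8 q [-0.063  0.376  1.124 -0.057  1.212  0.264] p [8.011e-01 5.000e-04 3.786e-01] 
y [ 0.86  -0.296  0.417] z [ 0.413 -0.08  -0.907] F [ 0.7  0.6 -0.7] w 0.0852
```

Tilt is 0.43 rad along bin x, with the near finger about 35 mm lower than the far one. Next, hover over the lid with the far finger beyond the capsule.

```bash
python3 -m inch '[{"claw":1,"travel":[-0.875,0,-0.5],"turn":0},{"claw":1,"travel":[-0.875,0,-0.5],"turn":0},{"claw":1,"travel":[-0.875,0,-0.5],"turn":0},{"claw":1,"travel":[-0.875,0,-0.5],"turn":0},{"claw":1,"travel":[-0.875,0,-0.5],"turn":0}]' >/dev/null
python3 -m inch '[{"claw":1,"travel":[0,0,0],"turn":0}]'>/dev/null; python3 st.py
python3 - <<'E'
from h import *
S=imaging.get_image("side");T=imaging.get_image("top")
a=cv2.resize(S[100:300,130:400],(800,593),interpolation=cv2.INTER_CUBIC)
b=cv2.resize(T[120:280,200:400],(741,593),interpolation=cv2.INTER_CUBIC)
cv2.imwrite("pics/hov.png",cv2.resize(np.hstack([a,b]),(800,308))[:,:,::-1])
E
```

```text
clk 6.4 q [-0.085  0.142  1.683 -0.056  0.873  0.26 ] p [6.323e-01 5.000e-04 2.840e-01] 
y [ 0.854 -0.295  0.428] z [ 0.424 -0.08  -0.902] F [ 1.7 -0.   1.4] w 0.0857
```

View pics/hov.png

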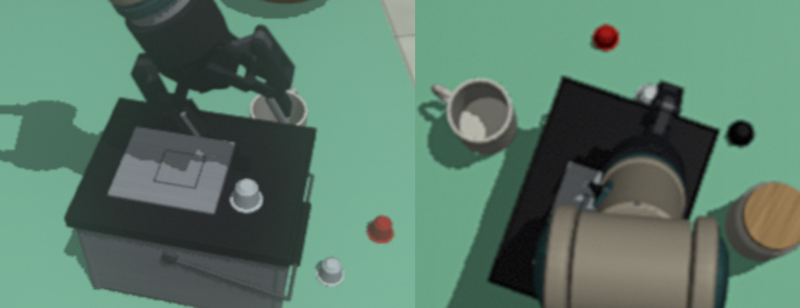

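Side view: the near fingertip is at about (262,188) px and the far one at about (320,179) px, beyond the capsule at (290,226). I'll compare these with the predicted tips to find how far the open tips stand ahead of the TCP.

```bash
python3 - <<'E'
from h import *
from rig import get_state
from scipy.spatial.transform import Rotation as R
s=get_state();w=s["ee_rot"];M=R.from_quat([w[1],w[2],w[3],w[0]]).as_matrix();p=s["position"]
print(p)
for d in(.006,.012,.019):
  for n,y in(("A",-1),("B",1)):
    print(d,n,[ [int(v) for v in np.round(proj("side",p+M@np.array([x,y*(.0427+k),d])))] for k in(0,.0145) for x in(-.011,.011)])
S=imaging.get_image("side")
cv2.imwrite("pics/tip.png",cv2.resize(S[140:210,220:340],(800,467),interpolation=cv2.INTER_CUBIC)[:,:,::-1])
E
```

```text
[6.36681124e-01 1.33946549e-04 2.87405542e-01]
0.006 A [[265, 189], [269, 178], [258, 190], [261, 179]]
0.006 B [[316, 180], [318, 169], [325, 178], [327, 167]]
0.012 A [[267, 191], [270, 180], [259, 192], [262, 182]]
0.012 B [[317, 183], [320, 172], [326, 181], [329, 170]]
0.019 A [[269, 194], [272, 183], [261, 195], [264, 184]]
0.019 B [[319, 186], [321, 175], [328, 184], [330, 173]]
```

View pics/tip.png

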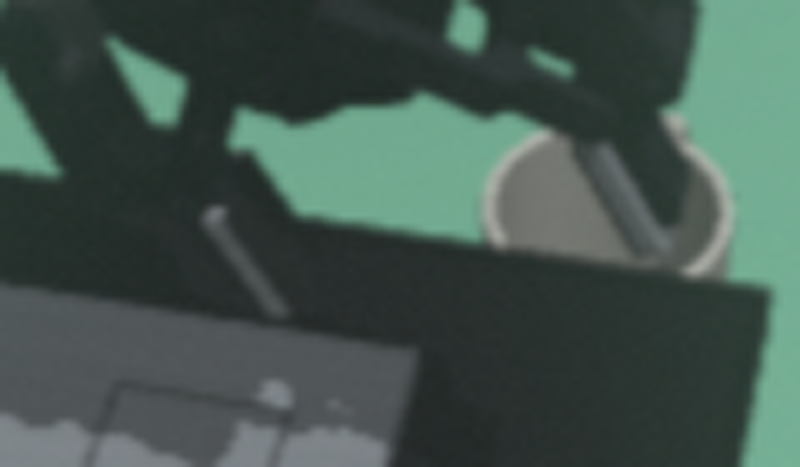

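The tips stand about 5 mm ahead of the TCP, and both predicted tips match the picture to about 3 px. Now I'll lower the hand: the near finger opens the flap while the far finger comes down behind the capsule.

```bash
python3 -m inch '[{"claw":1,"travel":[-0.03,-0.01,-0.15],"turn":0},{"claw":1,"travel":[-0.03,-0.01,-0.3],"turn":0},{"claw":1,"travel":[-0.03,-0.01,-0.45],"turn":0},{"claw":1,"travel":[-0.03,-0.01,-0.6],"turn":0},{"claw":1,"travel":[-0.03,-0.01,-0.6],"turn":0}]' >/dev/null;python3 st.py
python3 - <<'E'
from h import *
S=imaging.get_image("side")
cv2.imwrite("pics/low.png",cv2.resize(S[140:290,170:350],(720,600),interpolation=cv2.INTER_CUBIC)[:,:,::-1])
E
python3 st.py
```

```text
clk 7.05 q [-0.091  0.246  1.882 -0.076  0.574  0.282] p [ 0.6282 -0.0017  0.1614] 
y [ 0.856 -0.296  0.424] z [ 0.421 -0.079 -0.904] F [-1.4 -0.1 -0.1] w 0.0853
clk 7.1 q [-0.091  0.243  1.879 -0.076  0.575  0.282] p [ 0.6298 -0.0018  0.1642] 
y [ 0.854 -0.295  0.429] z [ 0.425 -0.08  -0.902] F [-0.2 -1.2  1.4] w 0.0855
```

View pics/low.png

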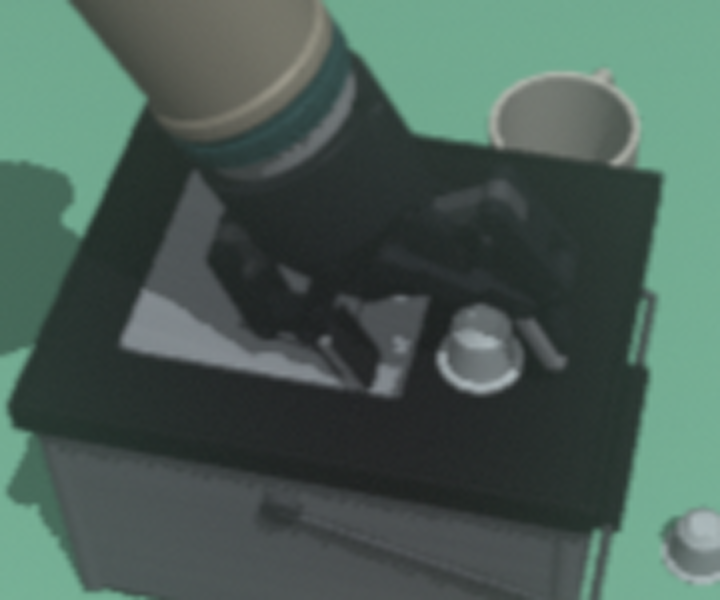

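The near finger is holding the flap down: its free edge now sits below the ledge. The far finger stands behind the capsule, centred on it. I'll lower a little more and check the force.

```bash
python3 -m inch '[{"claw":1,"travel":[0,0,-0.03],"turn":0},{"claw":1,"travel":[0,0,-0.06],"turn":0},{"claw":1,"travel":[0,0,-0.06],"turn":0}]' >/dev/null;python3 st.py
python3 -m inch '[{"claw":1,"travel":[-0.04,0.014,0],"turn":0},{"claw":1,"travel":[-0.08,0.027,0],"turn":0},{"claw":1,"travel":[-0.1,0.034,0],"turn":0},{"claw":1,"travel":[-0.1,0.034,0],"turn":0}]' >/dev/null;python3 st.py
python3 - <<'E'
from h import *
S=imaging.get_image("side")
cv2.imwrite("pics/push.png",cv2.resize(S[140:290,170:350],(720,600),interpolation=cv2.INTER_CUBIC)[:,:,::-1])
E
python3 st.py
```

```text
clk 7.4 q [-0.091  0.254  1.897 -0.079  0.543  0.287] p [ 0.6294 -0.0017  0.1536] 
y [ 0.852 -0.295  0.431] z [ 0.428 -0.08  -0.9  ] F [0.9 0.5 0.6] w 0.0855
clk 7.8 q [-0.079  0.226  1.939 -0.09   0.531  0.307] p [0.608  0.0055 0.1535] 
y [ 0.853 -0.295  0.431] z [ 0.427 -0.08  -0.901] F [ 0.1 -0.3  2.3] w 0.0854
clk 7.85 q [-0.079  0.227  1.938 -0.09   0.532  0.306] p [0.608  0.0054 0.1533] 
y [ 0.853 -0.295  0.43 ] z [ 0.426 -0.08  -0.901] F [ 0.2 -0.7  2.3] w 0.085
```

View pics/push.png

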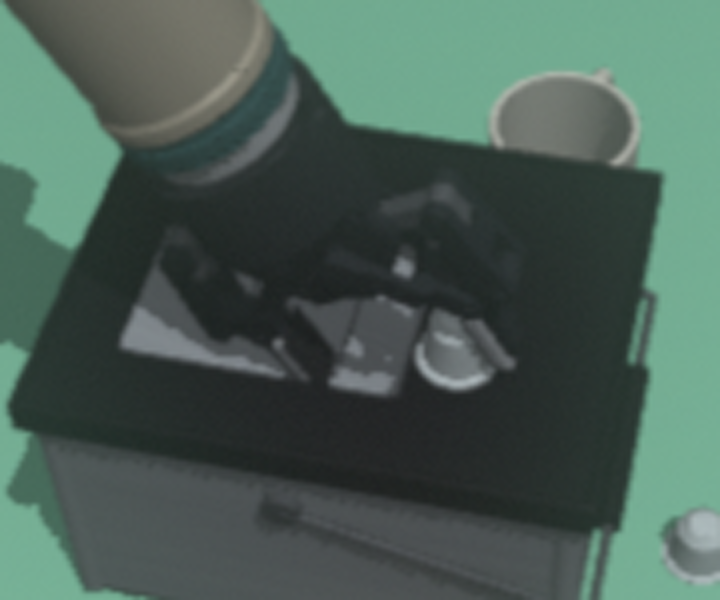

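The capsule is sliding upright, from 480 to 456 px across in the crop, and the flap is down. I'll keep pushing.

```bash
python3 -m inch '[{"claw":1,"travel":[-0.04,0.014,0],"turn":0},{"claw":1,"travel":[-0.08,0.027,0],"turn":0},{"claw":1,"travel":[-0.12,0.041,0],"turn":0},{"claw":1,"travel":[-0.15,0.051,0],"turn":0},{"claw":1,"travel":[-0.15,0.051,0],"turn":0}]' >/dev/null;python3 st.py
python3 - <<'E'
from h import *
S=imaging.get_image("side")
cv2.imwrite("pics/push2.png",cv2.resize(S[140:290,170:350],(720,600),interpolation=cv2.INTER_CUBIC)[:,:,::-1])
E
```

```text
clk 8.35 q [-0.061  0.187  1.996 -0.108  0.517  0.34 ] p [0.5771 0.0158 0.1525] 
y [ 0.854 -0.295  0.428] z [ 0.425 -0.079 -0.902] F [0.2 0.4 3.8] w 0.0855
```

View pics/push2.png

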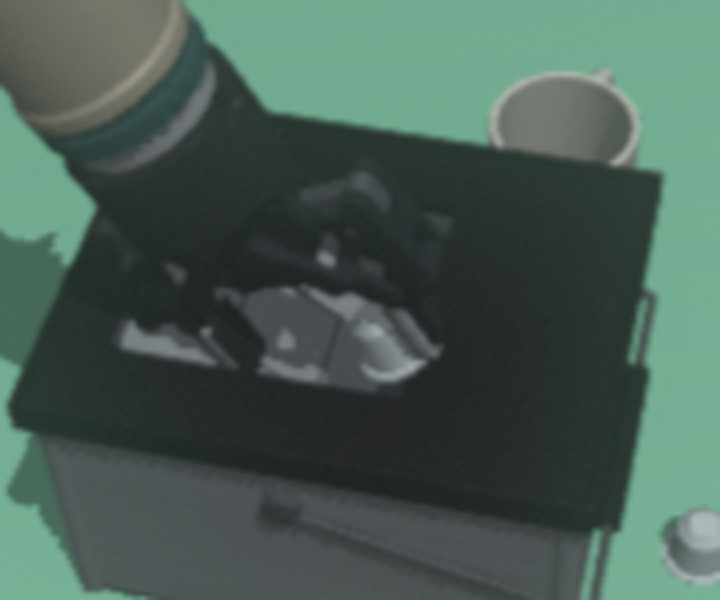

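The capsule is tipping over the edge. A little further, watching the force.

```bash
python3 -m inch '[{"claw":1,"travel":[-0.03,0.01,0],"turn":0},{"claw":1,"travel":[-0.05,0.017,0],"turn":0},{"claw":1,"travel":[-0.05,0.017,0],"turn":0}]' >/dev/null;python3 st.py
python3 - <<'E'
from h import *
S=imaging.get_image("side")
cv2.imwrite("pics/push3.png",cv2.resize(S[140:290,170:350],(720,600),interpolation=cv2.INTER_CUBIC)[:,:,::-1])
E
```

```text
clk 8.7 q [-0.055  0.174  2.011 -0.116  0.509  0.352] p [0.5707 0.0186 0.1546] 
y [ 0.851 -0.295  0.435] z [ 0.431 -0.08  -0.899] F [ 4.4 -1.4  6. ] w 0.0855
```

View pics/push3.png

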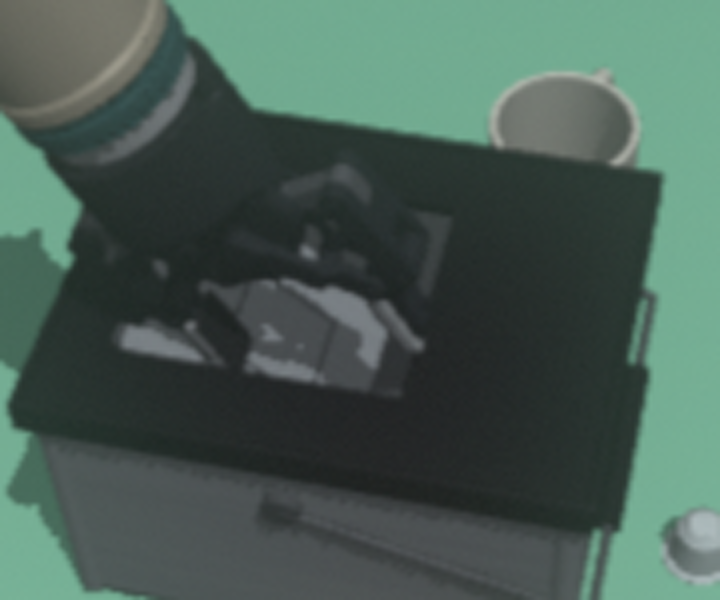

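The capsule has dropped out of sight into the bin, and the force shows a light touch on the lid border. Now up and away.

```bash
python3 -m inch '[{"claw":1,"travel":[0.03,-0.01,0.05],"turn":0},{"claw":1,"travel":[0.03,-0.01,0.2],"turn":0},{"claw":1,"travel":[0.03,-0.01,0.4],"turn":0},{"claw":1,"travel":[0.03,-0.01,0.65],"turn":0},{"claw":1,"travel":[0.03,-0.01,0.9],"turn":0}]' >/dev/null;python3 st.py
python3 -m inch '[{"claw":1,"travel":[-0.6,0.8,0.3],"turn":0},{"claw":1,"travel":[-0.6,0.8,0.3],"turn":0},{"claw":1,"travel":[-0.6,0.8,0.3],"turn":0},{"claw":1,"travel":[-0.6,0.8,0.3],"turn":0},{"claw":1,"travel":[-0.6,0.8,0.3],"turn":0}]' >/dev/null;python3 st.py
python3 -m inch '[{"claw":1,"travel":[-0.3,0.8,0],"turn":0},{"claw":1,"travel":[-0.3,0.8,0],"turn":0},{"claw":1,"travel":[-0.3,0.8,0],"turn":0},{"claw":1,"travel":[-0.3,0.8,0],"turn":0},{"claw":1,"travel":[-0.3,0.8,0],"turn":0}]' >/dev/null;python3 st.py
python3 - <<'E'
from h import *
S=imaging.get_image("side");T=imaging.get_image("top")
a=cv2.resize(S[100:400,130:400],(540,600),interpolation=cv2.INTER_CUBIC)
b=cv2.resize(T[110:310,180:420],(720,600),interpolation=cv2.INTER_CUBIC)
cv2.imwrite("pics/end.png",cv2.resize(np.hstack([a,b]),(800,381))[:,:,::-1])
E
```

```text
clk 9.25 q [-0.059  0.025  1.692 -0.065  0.986  0.284] p [0.5723 0.017  0.3327] 
y [ 0.856 -0.296  0.424] z [ 0.421 -0.079 -0.904] F [1.1 1.2 0.5] w 0.0853
clk 9.75 q [ 0.406 -0.096  1.662 -0.257  1.207  0.766] p [0.451  0.1801 0.3939] 
y [ 0.856 -0.291  0.428] z [ 0.425 -0.076 -0.902] F [ 0.1 -0.8  0.4] w 0.0853
clk 10.25 q [ 0.82   0.025  1.553 -0.384  1.333  1.182] p [0.3932 0.3385 0.3908] 
y [ 0.856 -0.291  0.427] z [ 0.423 -0.081 -0.903] F [ 0.1 -0.5 -0.9] w 0.0853
```

View pics/end.png

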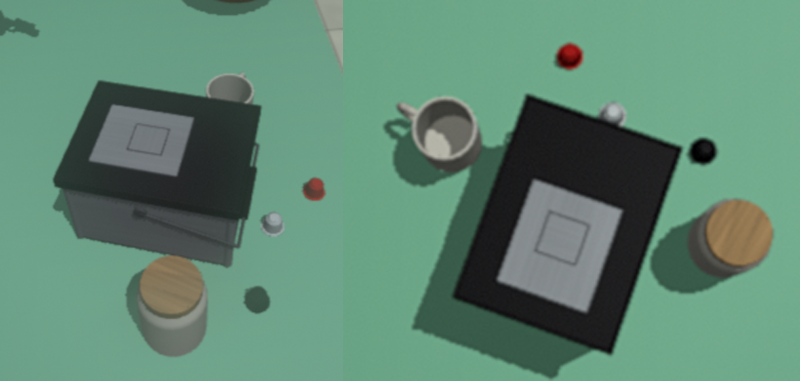

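The flap is shut flush at (560,245) in the top half of the picture and the lid is clear. The fresh capsule, mug, canister and look-alikes are all where they were. I'll let the arm settle and hand in.

```bash
python3 -m inch '[{"claw":1,"travel":[0,0,0],"turn":0},{"claw":1,"travel":[0,0,0],"turn":0},{"claw":1,"travel":[0,0,0],"turn":0}]' >/dev/null
python3 -c "
from rig import ticket;print(ticket.sign_off())"
```

```text
the job is handed in; nothing more can be done
None
```

The used capsule was pushed off the ledge while the flap was held down and is in the bin, judging by the cameras, which can't see inside; the flap is shut, the bystanders look unmoved, and I handed in at about 10.6 s.

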